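Load the ink carrier in reverse order

ROBOT

A 7-joint arm with a two-finger parallel gripper is mounted at the origin on the work surface. World frame = base frame: x ahead of the robot, y to its left, z up, the work surface at z = 0. Lengths are in m, angles in rad, forces in N, time in s.
With the tool pointing down it reaches from about 0.425 to 0.95 m from the base axis. Payload 4.7 kg.
Tool frame: the origin (TCP) lies midway between the tips of the shut fingers; the grasp point (between the pads) lies 19 mm behind it; z points along the fingers, y is the direction in which the jaws open and shut (so a half turn about z gives the same grasp; the last joint's range is limited). The gripper opens to 85 mm and grips with 20 to 120 N. Pads are 22 mm wide; open, the fingers measure 114 mm over their backs; the gripper's body (76 mm by 85 mm) begins 54 mm behind the grasp point. The pads swing forward as they close: fully open they stand 13 mm farther back than shut.
Start: joints at [-1.143, 0.469, -0.049, 1.532, 0.024, 1.141, -0.082], TCP at [0.298, 0.606, 0.231] pointing down, gripper open.
Joint ranges: [-2.59, 2.59], [-0.33, 1.99], [-1.39, 1.29], [0.1, 2.45], [-1.04, 4.18], [0.21, 1.99], [-2.66, 2.66]. Speed limits (rad/s): [2.57, 2.57, 3.14, 3.14, 3.14, 3.14, 3.14].

INTERFACE

Orientations are given as a rotation vector (axis times angle).
In Python, from station import * gives the robot as it stands.
- The arm moves only by the tool carry_out, never from a script. Its argument "plan" is a list of rows, each a list of 7 numbers: the shift along the tool's x, y, z each as a share of 300 mm, from -1 to 1, then the turn, a rotation vector about the tool's x, y, z each as a share of pi rad, from -1 to 1, then the opening, from 0 (shut) to 1 (fully open). A call has exactly 8 rows; each row is the pose to reach, as a shift and turn from the pose measured when the call began, along the tool's axes at that moment, turning the shorter way round; what a row does not reach only later rows make up. A row lasts 1/8 s, in which the tool goes at most 62.5 mm and 10.7 degrees, less where a joint would pass 70% of its speed; a pose out of reach is approached as far as the arm can. A call with a number of a shift or a turn outside -1 to 1 is refused whole. A call with a gripper value outside its range is refused whole. The fingers move at their own pace and stop on an object; "grip_force" is the grip in N (left out, the last holds). Time passes only in rows, so rows that repeat a pose let the fingers close, or fill a call up. It gives the time, the measured TCP pose, the force and the opening at its end, in the units of the state.
- get_obs(): the state, without advancing time (a new reading comes with each control period).
- camera(name): name is "side" or "top" or "wrist"; returns a dict with "img" (400x640x3 uint8, red, green, blue), "range_z" (400x640 float32, m along the optical axis (not along the pixel's ray), 0 where there is no reading), "fx", "fy", "cx", "cy" (pixels), "D" ([k1, k2, p1, p2, k3] as OpenCV has them; the pictures are not rectified), "view" (4x4, takes a point from world to camera coordinates). Camera axes: x right, y down, z forward; pixel columns grow to the right and rows downward; lengths in m; the calibration is good to about 2 mm. A picture is of the moment at which its call begins.
- hand_in(): hands the job in, once; it reports no verdict.
The state is a dict: "time_s": time; "q": joint angles; "joint_vel": joint speeds; "joint_efforts": joint torques, N m; "tool_pos": TCP position; "ee_rot": TCP orientation; "contact_force": force on the tool from outside, world axes, zero at the start; "ft_torque": the same for the moment, N m; "finger_gap": opening from 0.0 (shut) to 1.0 (fully open).
Only numpy, scipy, OpenCV 4.12 (cv2) and the standard library are available. Lean on these libraries where they do the work, as an engineer would, in place of code of your own. Each camera call takes 0.05 s, during which the arm holds its last target.

TASK

Move the four ink cartridges from the storage rack into the orange carrier tray in reverse order: with both seen from the robot's side, the cartridge at the left end of the storage rack goes into the pocket at the right end of the carrier, the next into the pocket beside it, and so on along the row. Each must end upright on the floor of its own pocket, roughly square with the pocket, and be let go; do not tip any cartridge over on the way, and leave the tape roll, the parcel and the bottle where they are.

Things in the scene. Friction and masses are not known exactly. Their poses are not given: they have to be found in the camera images.
- ink_blue: loose ink cartridge, upright white box 46 (its x) x 30 (its y) x 84 mm tall, 0.08 to 0.16 kg, whose top 14 mm (the cap) and side labels are blue. Origin: centre of its underside; z up. It can be gripped across its 46 mm, from above, its two faces standing free above the low holder walls.
- ink_magenta: loose ink cartridge, upright white box 46 (its x) x 30 (its y) x 84 mm tall, 0.08 to 0.16 kg, whose top 14 mm (the cap) and side labels are magenta. Origin: centre of its underside; z up. It can be gripped across its 46 mm, from above, its two faces standing free above the low holder walls.
- ink_yellow: loose ink cartridge, upright white box 46 (its x) x 30 (its y) x 84 mm tall, 0.08 to 0.16 kg, whose top 14 mm (the cap) and side labels are yellow. Origin: centre of its underside; z up. It can be gripped across its 46 mm, from above, its two faces standing free above the low holder walls.
- ink_black: loose ink cartridge, upright white box 46 (its x) x 30 (its y) x 84 mm tall, 0.08 to 0.16 kg, whose top 14 mm (the cap) and side labels are black. Origin: centre of its underside; z up. It can be gripped across its 46 mm, from above, its two faces standing free above the low holder walls.
- holder_blue: fixed grey open holder in the storage rack, blue strips front and rear; the blue cartridge starts in it, up to 5 mm off centre. 76 (x) x 56 (y) x 16 mm tall, walls and floor 4 mm. Origin: centre of its underside, 8 mm above the bench; y along the row to the robot's left, x away from the robot. Four holders in a row, 58 mm apart, same yaw, in an order that changes, on a steel plate.
- holder_magenta: fixed grey open holder in the storage rack, magenta strips front and rear; the magenta cartridge starts in it, up to 5 mm off centre. 76 (x) x 56 (y) x 16 mm tall, walls and floor 4 mm. Origin: centre of its underside, 8 mm above the bench; y along the row to the robot's left, x away from the robot. Four holders in a row, 58 mm apart, same yaw, in an order that changes, on a steel plate.
- holder_yellow: fixed grey open holder in the storage rack, yellow strips front and rear; the yellow cartridge starts in it, up to 5 mm off centre. 76 (x) x 56 (y) x 16 mm tall, walls and floor 4 mm. Origin: centre of its underside, 8 mm above the bench; y along the row to the robot's left, x away from the robot. Four holders in a row, 58 mm apart, same yaw, in an order that changes, on a steel plate.
- holder_black: fixed grey open holder in the storage rack, black strips front and rear; the black cartridge starts in it, up to 5 mm off centre. 76 (x) x 56 (y) x 16 mm tall, walls and floor 4 mm. Origin: centre of its underside, 8 mm above the bench; y along the row to the robot's left, x away from the robot. Four holders in a row, 58 mm apart, same yaw, in an order that changes, on a steel plate.
- carrier: fixed orange tray, grey floor, four pockets in a row, empty at first. 76 (x) x 228 (y) mm, 258 with the end tabs; floor 6 mm thick, walls 18 mm high over the bench, 4 mm thick. Origin: centre of its underside; y along the row to the robot's left, x away from the robot. Pocket centres at x = 0, y = -84, -28, 28, 84 mm; each 68 (x) x 52 (y) mm inside.
- tape_roll: bystander: loose roll of brown packing tape lying flat, 100 mm across, 45 mm tall; origin: centre of its underside
- parcel: bystander: loose closed cardboard parcel, 80 (x) x 120 (y) x 70 mm tall; origin: centre of its underside
- cleaner: bystander: loose upright amber cleaner bottle with white cap, 56 mm across, 120 mm tall; origin: centre of its underside

How it is judged:
By the outcome, as a careful person would: the job done as asked, in the order asked, and still so for the second after the job is handed in, with the robot touching nothing.
It also fails if it takes over 104 s, if anything falls off the work surface, if the arm or the gripper's body presses on something with over 40 N, if the wrist force passes 120 N, or if a joint passes its speed limit or range.

## Working session

There is one attempt and no reset: what is moved stays moved. The work goes in short steps, Python scripts to look and compute and a tool call to move; the robot and the scene stay as the last step left them, time stands still between calls to the robot, and variables do not carry over. Pictures are saved under pics/ and viewed, and the job is handed in when it is done.

Besides the shell and the picture viewer there is one more tool, called after "Emit:" by a JSON object that holds its "method" and its "body". carry_out: Moves the arm, as the interface text tells. Shift numbers are shares of 300 mm and turn numbers shares of pi rad, none past 1 either way. Its arguments: {"type":"object","properties":{"plan":{"type":"array"},"grip_force":{"type":"number"}},"required":["plan"]}

```bash
mkdir -p pics; ls
python3 - <<'E'
from station import *
import cv2,numpy as np
o=get_obs(); print({k:np.round(v,4).tolist() for k,v in o.items()})
for n in ["top","side"]:
    c=camera(n); cv2.imwrite(f"pics/{n}0.png",c["img"][:,:,::-1]); np.savez(f"{n}0.npz",**c)
    print(n,c["fx"],c["D"],np.round(c["view"],3).tolist())
E
```

```text
pics
{'time_s': 0.0, 'q': [-1.1429, 0.4695, -0.0486, 1.5337, 0.0241, 1.141, -0.0823], 'joint_vel': [-0.0017, 0.0, -0.0, 0.0009, 0.0007, -0.0016, 0.0021], 'joint_efforts': [0.0007, -51.0297, -0.0468, -23.7711, 0.0107, 0.0076, -0.0], 'tool_pos': [0.2974, 0.6053, 0.2303], 'ee_rot': [-0.7111, -3.0597, 0.0031], 'contact_force': [-0.3314, 0.0114, -0.1022], 'ft_torque': [-0.0257, -0.0308, 0.0052], 'finger_gap': 0.9975}
top 442.5726929672062 [-0.05716133  0.          0.          0.          0.        ] [[-0.004, -1.0, 0.025, -0.018], [-0.995, 0.001, -0.095, 0.647], [0.095, -0.026, -0.995, 0.962], [0.0, 0.0, 0.0, 1.0]]
side 451.3153016879687 [-0.09725358  0.          0.          0.          0.        ] [[0.715, -0.699, 0.003, -0.46], [-0.361, -0.373, -0.855, 0.271], [0.598, 0.61, -0.519, 0.746], [0.0, 0.0, 0.0, 1.0]]
```

View pics/top0.png

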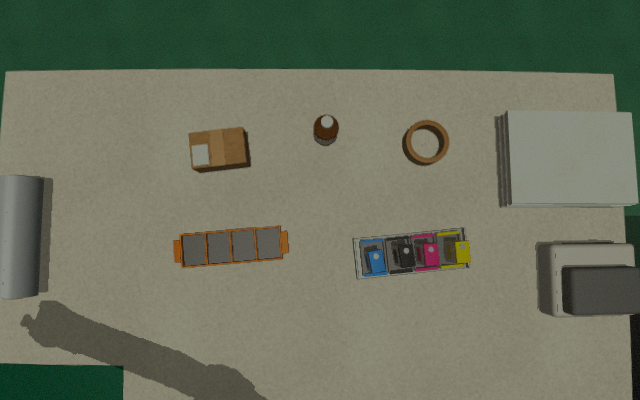

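View pics/side0.png

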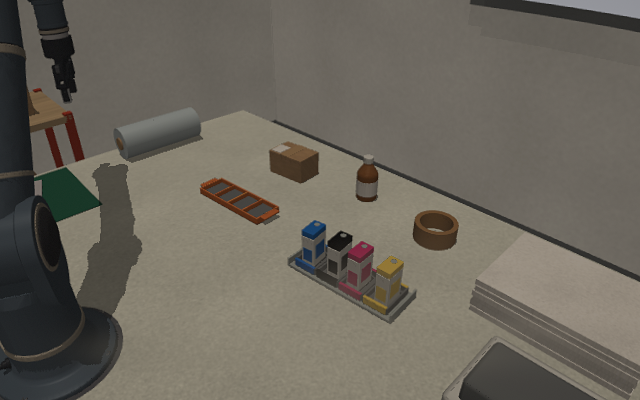

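Top view: the rack is at about (355–470, 230–278) px, ordered from the left (+y) blue (375,255), black (405,252), magenta (430,252), yellow (460,250). The carrier is at (175–288, 228–267). So blue goes to the rightmost pocket (y=-84), black to -28, magenta to +28 and yellow to +84. Next I'll measure positions from depth.

```bash
cat > h.py <<'E'
import numpy as np,cv2
from scipy.spatial.transform import Rotation as R
def cloud(c):
    fx,fy,cx,cy=[float(c[k]) for k in("fx","fy","cx","cy")]
    K=np.array([[fx,0,cx],[0,fy,cy],[0,0,1]])
    h,w=c["range_z"].shape
    uv=np.stack(np.meshgrid(np.arange(w),np.arange(h)),-1).reshape(-1,1,2).astype(np.float64)
    n=cv2.undistortPoints(uv,K,np.asarray(c["D"],float)).reshape(h,w,2)
    z=c["range_z"].astype(float)
    P=np.concatenate([n*z[...,None],z[...,None]],-1)
    V=np.asarray(c["view"]); W=(P-V[:3,3])@V[:3,:3]
    W[z<=0]=np.nan
    return W
def proj(c,p):
    fx,fy,cx,cy=[float(c[k]) for k in("fx","fy","cx","cy")]
    K=np.array([[fx,0,cx],[0,fy,cy],[0,0,1]]);V=np.asarray(c["view"])
    return cv2.projectPoints(np.atleast_2d(p).astype(float),cv2.Rodrigues(V[:3,:3])[0],V[:3,3],K,np.asarray(c["D"],float))[0].reshape(-1,2)
E
python3 - <<'E'
from h import *
for n in ["top","side"]:
    c=dict(np.load(f"{n}0.npz")); W=cloud(c); hsv=cv2.cvtColor(c["img"],cv2.COLOR_RGB2HSV)
    print(n,"bench z",np.nanmedian(W[(np.abs(W[...,2])<.02)][:,2]))
    Z=W[...,2]
    # tops
    x,y=W[...,0],W[...,1]
    m=(Z>.08)&(Z<.12)&(x>.3)&(x<.6)&(y<0)&(y>-.5)
    k,l,s,_=cv2.connectedComponentsWithStats(((m)&(Z>.088)).astype(np.uint8))
    for i in range(1,k):
        if s[i,4]<30: continue
        q=l==i; p=W[q]; r=cv2.minAreaRect((p[:,:2]*1000).astype(np.float32))
        print(s[i,4],s[i,:4],"z",np.median(p[:,2]).round(4),np.percentile(p[:,2],[5,95]).round(4),np.round(r[0],1),np.round(r[1],1),round(r[2],1),np.median(hsv[q],0))
    # orange
    o=(hsv[...,0]>5)&(hsv[...,0]<16)&(hsv[...,1]>170)&(hsv[...,2]>100)&(x<.6)&(y>0)
    k,l,s,_=cv2.connectedComponentsWithStats(o.astype(np.uint8)); i=1+np.argmax(s[1:,4]); p=W[l==i]
    print("orange",s[i],np.nanpercentile(p[:,2],[5,50,95]))
    for lo,hi in((-.01,.03),(.014,.024)):
        pp=p[(p[:,2]>lo)&(p[:,2]<hi)]; r=cv2.minAreaRect((pp[:,:2]*1000).astype(np.float32));print(len(pp),r)
    # floors of pockets
    f=(Z>.001)&(Z<.012)&(hsv[...,1]<60)&(hsv[...,2]<110)&(y>0.03)&(y<.35)&(x>.38)&(x<.6)
    k,l,s,_=cv2.connectedComponentsWithStats(f.astype(np.uint8))
    for i in range(1,k):
        if s[i,4]>60:
            p=W[l==i];r=cv2.minAreaRect((p[:,:2]*1000).astype(np.float32));print("floor",s[i],np.round(np.median(p[:,2]),4),r)
E
```

```text
top bench z -0.00012787927030527454
333 [454 241  17  23] z 0.096 [0.0924 0.099 ] [ 516.6 -312.9] [46.5 31.6] 4.6 [ 28. 240. 136.]
333 [423 243  17  23] z 0.0963 [0.0928 0.099 ] [ 512.3 -247.1] [45.9 30.8] 5.9 [168. 186. 137.]
335 [398 244  18  24] z 0.0959 [0.0924 0.0985] [ 509.4 -195.1] [46.5 30.7] 9.8 [26. 39. 41.]
331 [368 249  18  24] z 0.0961 [0.0927 0.0989] [ 498.9 -131.7] [46.2 30.5] 9.9 [103. 171. 131.]
orange [174 240   9  27 121] [0.01468338 0.0173604  0.02024821]
121 ((512.9971313476562, 303.3890686035156), (58.928375244140625, 17.238615036010742), 5.392251491546631)
120 ((512.9971313476562, 303.3890686035156), (58.928375244140625, 17.238615036010742), 5.392251491546631)
floor [256 228  24  31 641] 0.0057 ((534.6114501953125, 102.34962463378906), (66.39994812011719, 50.431251525878906), 4.58608865737915)
floor [232 231  23  30 633] 0.0057 ((529.79052734375, 158.55746459960938), (66.42512512207031, 49.48524475097656), 4.019632339477539)
floor [208 233  22  30 608] 0.0055 ((525.2298583984375, 214.54347229003906), (65.76432037353516, 47.713775634765625), 4.366396427154541)
f
[... 662 characters left out ...]
 (72.8197250366211, 236.36163330078125), 5.649947643280029)
192 ((525.4221801757812, 175.6380615234375), (72.8197250366211, 236.36163330078125), 5.649947643280029)
floor [207 183  21  11 119] 0.0081 ((524.5597534179688, 279.5183410644531), (56.56101608276367, 34.45144271850586), 10.265844345092773)
floor [220 189  22  12 132] 0.0078 ((531.49609375, 224.53659057617188), (57.290199279785156, 33.89237976074219), 8.672484397888184)
floor [233 196  25  13 147] 0.0076 ((534.6815795898438, 167.90130615234375), (58.65787887573242, 36.83994674682617), 3.485384702682495)
floor [247 203  25  14 171] 0.0076 ((540.40185546875, 112.65596008300781), (56.85279846191406, 38.0838623046875), 4.213633060455322)
```

Run:
```python
import cv2
a=cv2.imread("pics/top0.png")
cv2.imwrite("pics/crack.png",cv2.resize(a[215:290,340:480],None,fx=5.5,fy=5.5,interpolation=cv2.INTER_CUBIC))
cv2.imwrite("pics/ccar.png",cv2.resize(a[215:280,165:300],None,fx=5.5,fy=5.5,interpolation=cv2.INTER_CUBIC))
```

```text
(no output)
```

View pics/crack.png

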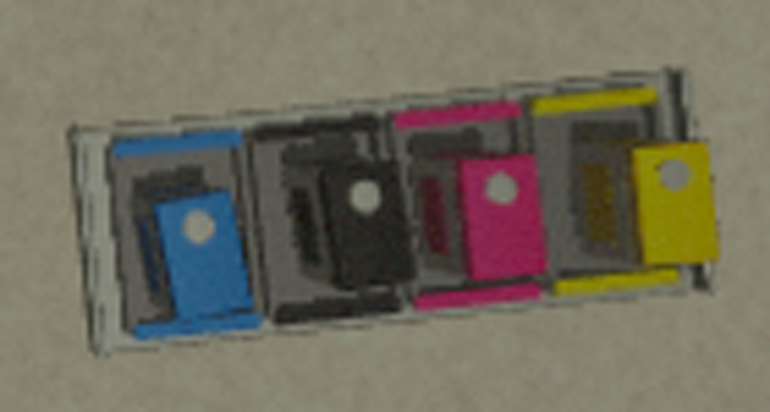

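View pics/ccar.png

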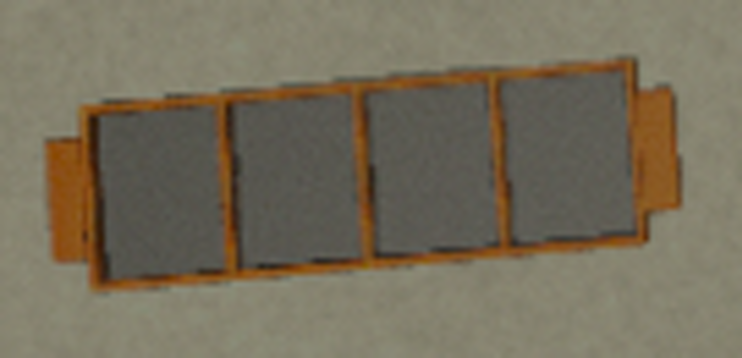

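Four cartridge tops read z≈0.096 (expected 12+84 mm) at 46×31 mm. The pocket pitch reads 56 mm and the floors z≈6 mm, so the measurements hold up. Next is a planning helper.

```bash
cat >> h.py <<'E'
C={'blue':(.4983,-.1308,10.2),'black':(.5089,-.1941,9.3),'magenta':(.5116,-.2460,5.4),'yellow':(.5159,-.3128,4.4)}
P={'blue':(.5339,.1023),'black':(.5293,.1581),'magenta':(.5247,.2139),'yellow':(.5201,.2697)}
def go(*wps):
    from station import get_obs
    o=get_obs(); p=np.array(o['tool_pos']); r=R.from_rotvec(o['ee_rot']); M=r.as_matrix()
    print('t',round(o['time_s'],2),'p',np.round(p,4),'jaw',round(np.degrees(np.arctan2(M[1,1],M[0,1])),2),'tilt',np.round(M[:2,2],4),'F',np.round(o['contact_force'],1),'gap',round(o['finger_gap'],3),'q',np.round(o['q'],2))
    for x,y,z,a in wps:
        a=np.radians(a);T=np.array([[-np.sin(a),np.cos(a),0],[np.cos(a),np.sin(a),0],[0,0,-1.]]).T
        d=M.T@(np.array([x,y,z])-p)/.3; w=(r.inv()*R.from_matrix(T)).as_rotvec()/np.pi
        print([float(v) for v in np.round(np.r_[d,w],3)])
E
python3 -c "
from h import *
go((.38,.35,.22,40),(.47,.1,.22,20),(.4983,-.1308,.17,10.2))"
```

```text
t 0.1 p [0.2975 0.6053 0.2304] jaw 63.83 tilt [-0.0007 -0.0016] F [ 0.  -0.2 -0.3] gap 0.994 q [-1.14  0.47 -0.05  1.53  0.02  1.14 -0.08]
[-0.622, -0.642, 0.036, -0.001, 0.0, 0.132]
[-1.259, -1.258, 0.037, -0.001, 0.0, 0.243]
[-1.683, -1.907, 0.205, -0.001, 0.0, 0.298]
```

Emit:
{"method": "carry_out", "body": {"plan": [[-0.15,-0.15,0.03,0,0,0.04,1],[-0.3,-0.3,0.03,0,0,0.08,1],[-0.45,-0.45,0.03,0,0,0.12,1],[-0.6,-0.6,0.03,0,0,0.15,1],[-0.75,-0.75,0.03,0,0,0.18,1],[-0.88,-0.88,0.03,0,0,0.22,1],[-0.98,-0.98,0.03,0,0,0.25,1],[-0.98,-0.98,0.03,0,0,0.25,1]], "grip_force": 40}}

```text
time_s: 1.1
tool_pos: [0.4326, 0.208, 0.2218]
ee_rot: [1.837, 2.547, -0.004]
contact_force: [-0.3, 1.1, 0.0]
finger_gap: 0.996
```

```bash
python3 -c "
from h import *
go((.4983,-.1308,.2,10.2),(.4983,-.1308,.15,10.2))"
```

```text
t 1.1 p [0.4326 0.208  0.2218] jaw 18.41 tilt [-0.0008 -0.0026] F [-0.3  1.1  0. ] gap 0.996 q [-0.75  0.16  0.24  2.   -0.04  0.99 -0.17]
[-1.141, -0.149, 0.076, -0.0, 0.001, 0.046]
[-1.14, -0.148, 0.242, -0.0, 0.001, 0.046]
```

Emit:
{"method": "carry_out", "body": {"plan": [[-0.15,-0.02,0.02,0,0,0.02,1],[-0.3,-0.04,0.04,0,0,0.03,1],[-0.45,-0.06,0.06,0,0,0.046,1],[-0.6,-0.08,0.07,0,0,0.046,1],[-0.75,-0.1,0.08,0,0,0.046,1],[-0.88,-0.12,0.08,0,0,0.046,1],[-0.98,-0.14,0.1,0,0,0.046,1],[-1,-0.145,0.1,0,0,0.046,1]]}}

```text
time_s: 2.1
tool_pos: [0.4859, -0.0913, 0.1921]
ee_rot: [2.018, 2.407, -0.005]
contact_force: [0.3, 0.4, 0.2]
finger_gap: 1.0
```

Run:
```python
from h import *
from station import *
b=C['blue']
go((*b[:2],.15,b[2]),(*b[:2],.05,b[2]))
c=camera("wrist"); cv2.imwrite("pics/w1.png",c["img"][:,:,::-1]); W=cloud(c)
m=(W[...,2]>.088)&(W[...,2]<.105)
k,l,s,_=cv2.connectedComponentsWithStats(m.astype(np.uint8))
hsv=cv2.cvtColor(c["img"],cv2.COLOR_RGB2HSV)
for i in range(1,k):
    if s[i,4]>200:
        p=W[l==i];r=cv2.minAreaRect((p[:,:2]*1000).astype(np.float32));print(s[i],np.round(r[0],1),np.round(r[1],1),round(r[2],1),np.median(p[:,2]).round(4),np.median(hsv[l==i],0))
```

```text
t 2.1 p [ 0.4859 -0.0913  0.1921] jaw 10.03 tilt [-0.002  -0.0029] F [0.3 0.4 0.2] gap 1.0 q [-0.31  0.23  0.48  2.02 -0.13  0.93  0.41]
[-0.137, 0.018, 0.141, -0.001, 0.001, -0.001]
[-0.136, 0.019, 0.474, -0.001, 0.001, -0.001]
[ 297  221   54   35 1745] [ 498.1 -130.4] [46.  30.4] 10.9 0.095 [104. 252.  80.]
[ 299  285   49   32 1498] [ 509.1 -193.2] [45.3 30.4] 9.8 0.095 [ 80. 128.   7.]
```

View pics/w1.png

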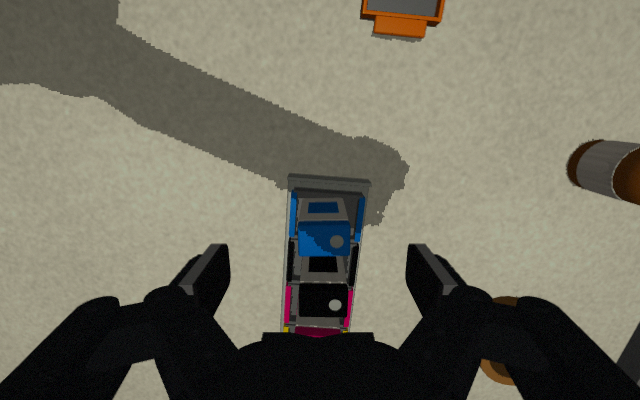

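The wrist view has the blue cap at (323,238) px between the open fingers. Its position agrees with the top and side estimates to under 1 mm, so I'm descending.

Emit:
{"method": "carry_out", "body": {"plan": [[-0.08,0.01,0.05,0,0,0,1],[-0.136,0.018,0.1,0,0,0,1],[-0.136,0.018,0.18,0,0,0,1],[-0.136,0.018,0.28,0,0,0,1],[-0.136,0.018,0.38,0,0,0,1],[-0.136,0.018,0.44,0,0,0,1],[-0.136,0.018,0.474,0,0,0,1],[-0.136,0.018,0.474,0,0,0,1]]}}

```text
time_s: 3.15
tool_pos: [0.4983, -0.1291, 0.0498]
ee_rot: [-2.015, -2.409, 0.005]
contact_force: [-0.1, 0.3, 0.5]
finger_gap: 1.004
```

Emit:
{"method": "carry_out", "body": {"plan": [[0,0,0,0,0,0,0.3],[0,0,0,0,0,0,0.3],[0,0,0,0,0,0,0.3],[0,0,0,0,0,0,0.3],[0,0,0,0,0,0,0.3],[0,0,0,0,0,0,0.3],[0,0,-0.05,0,0,0,0.3],[0,0,-0.1,0,0,0,0.3]]}}

```text
time_s: 4.15
tool_pos: [0.4982, -0.1293, 0.0807]
ee_rot: [-2.015, -2.409, 0.005]
contact_force: [-0.3, -0.2, -1.1]
finger_gap: 0.533
```

Run:
```python
from h import *
from station import *
p=P['blue']
go((*C['blue'][:2],.17,10),(*p,.17,4.7))
c=camera("side"); cv2.imwrite("pics/s1.png",cv2.resize(c["img"][120:340,200:460,::-1],None,fx=2.5,fy=2.5))
```

```text
t 4.15 p [ 0.4982 -0.1293  0.0807] jaw 10.17 tilt [-0.0027 -0.0022] F [-0.3 -0.2 -1.1] gap 0.533 q [-0.17  0.43  0.43  2.07 -0.27  0.7   0.61]
[-0.006, -0.001, -0.298, -0.001, 0.001, 0.001]
[0.738, 0.253, -0.3, -0.001, 0.001, 0.03]
```

View pics/s1.png

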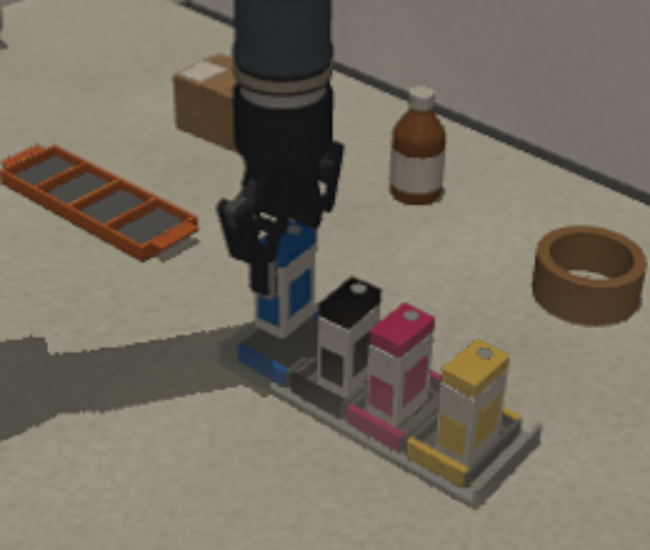

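The blue cartridge is held (opening about 45 mm) and hanging straight. Now carrying it over.

Emit:
{"method": "carry_out", "body": {"plan": [[0,0,-0.15,0,0,0,0.3],[0.08,0.03,-0.27,0,0,0.01,0.3],[0.22,0.08,-0.3,0,0,0.02,0.3],[0.37,0.13,-0.3,0,0,0.03,0.3],[0.52,0.18,-0.3,0,0,0.03,0.3],[0.65,0.22,-0.3,0,0,0.03,0.3],[0.738,0.253,-0.3,0,0,0.03,0.3],[0.738,0.253,-0.25,0,0,0.03,0.3]]}}

```text
time_s: 5.2
tool_pos: [0.5362, 0.1049, 0.1578]
ee_rot: [2.119, 2.315, 0.004]
contact_force: [0.2, -1.1, -1.7]
finger_gap: 0.533
```

Run:
```python
from h import *
p=P['blue']
go((*p,.06,4.7),(*p,.0445,4.7))
```

```text
t 5.2 p [0.5362 0.1049 0.1578] jaw 5.05 tilt [ 0.0042 -0.0007] F [ 0.2 -1.1 -1.7] gap 0.533 q [-0.61  0.35  0.42  1.94 -0.18  0.88 -0.  ]
[-0.008, -0.01, 0.326, 0.001, 0.0, 0.002]
[-0.008, -0.01, 0.378, 0.001, 0.0, 0.002]
```

Emit:
{"method": "carry_out", "body": {"plan": [[-0.008,-0.01,0.06,0.001,0,0,0.3],[-0.008,-0.01,0.15,0.001,0,0,0.3],[-0.008,-0.01,0.24,0.001,0,0,0.3],[-0.008,-0.01,0.32,0.001,0,0,0.3],[-0.008,-0.01,0.35,0.001,0,0,0.3],[-0.008,-0.01,0.37,0.001,0,0,0.3],[-0.008,-0.01,0.378,0.001,0,0,0.3],[-0.008,-0.01,0.378,0.001,0,0,0.3]]}}

```text
time_s: 6.2
tool_pos: [0.5343, 0.1022, 0.0449]
ee_rot: [2.12, 2.316, 0.001]
contact_force: [0.8, -0.3, -1.1]
finger_gap: 0.53
```

Run:
```python
from h import *
from station import *
go()
c=camera("side"); cv2.imwrite("pics/s2.png",cv2.resize(c["img"][120:280,180:400,::-1],None,fx=3,fy=3))
```

```text
t 6.2 p [0.5343 0.1022 0.0449] jaw 5.04 tilt [ 0.0022 -0.0007] F [ 0.8 -0.3 -1.1] gap 0.53 q [-0.54  0.52  0.35  2.02 -0.28  0.65  0.09]
```

View pics/s2.png

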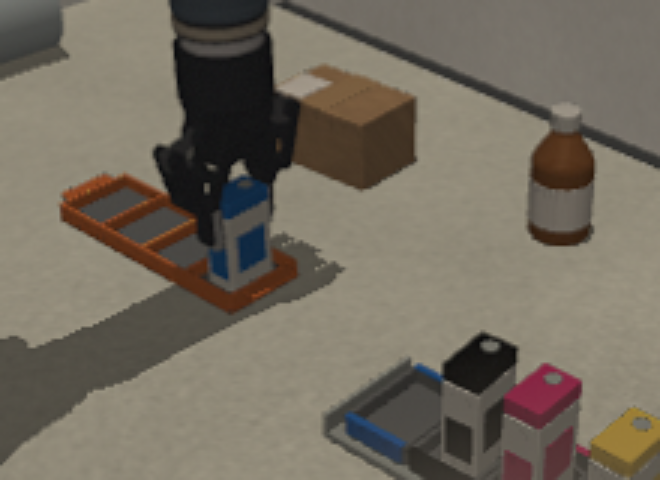

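The blue cartridge is in the rightmost pocket, less than 1 mm above the floor. I'll touch down, open and retreat.

Emit:
{"method": "carry_out", "body": {"plan": [[0,0,0.003,0,0,0,0.3],[0,0,0.003,0,0,0,0.75],[0,0,0.003,0,0,0,1],[0,0,0.003,0,0,0,1],[0,0,0.003,0,0,0,1],[0,0,-0.1,0,0,0,1],[0,0,-0.25,0,0,0,1],[0,0,-0.42,0,0,0,1]]}}

```text
time_s: 7.25
tool_pos: [0.5334, 0.1022, 0.1717]
ee_rot: [2.12, 2.316, -0.001]
contact_force: [0.6, 0.8, 0.0]
finger_gap: 1.0
```

```bash
cat > tops.py <<'E'
from h import *
from station import *
def tops(n="top",lo=.085,hi=.11):
    c=camera(n);W=cloud(c);hsv=cv2.cvtColor(c["img"],cv2.COLOR_RGB2HSV)
    m=(W[...,2]>lo)&(W[...,2]<hi)&(W[...,0]<.6)&(W[...,0]>.4)&(abs(W[...,1])<.4)
    k,l,s,_=cv2.connectedComponentsWithStats(m.astype(np.uint8))
    for i in range(1,k):
        if s[i,4]>100:
            p=W[l==i];r=cv2.minAreaRect((p[:,:2]*1000).astype(np.float32));print(n,s[i],np.round(r[0],1),np.round(r[1],1),round(r[2],1),'z',np.median(p[:,2]).round(4),np.median(hsv[l==i],0))
    return c
E
python3 - <<'E'
from tops import *
b=C['black']
go((.52,-.03,.17,7),(*b[:2],.15,b[2]))
c=tops('side',.08);cv2.imwrite("pics/s3.png",cv2.resize(c["img"][120:280,180:400,::-1],None,fx=3,fy=3))
E
```

```text
t 7.25 p [0.5334 0.1022 0.1717] jaw 5.05 tilt [ 0.0007 -0.0013] F [0.6 0.8 0. ] gap 1.0 q [-0.62  0.33  0.44  1.93 -0.17  0.91 -0.01]
[-0.435, -0.083, 0.006, 0.0, 0.0, -0.011]
[-0.977, -0.168, 0.074, 0.0, 0.0, -0.024]
side [247 178  22  15 199] [534.5 101.2] [49.1 33.4] 4.3 z 0.0905 [105. 191.  65.]
side [327 230  25  23 370] [ 506.9 -193.6] [48.1 31.1] 8.2 z 0.0959 [19.  38.5 25. ]
side [347 241  27  24 404] [ 510.2 -245.5] [47.9 31.3] 5.6 z 0.096 [172.  149.  125.5]
side [376 256  28  25 440] [ 515.6 -312.4] [48.  31.4] 2.9 z 0.0956 [ 21. 153. 140.]
```

View pics/s3.png

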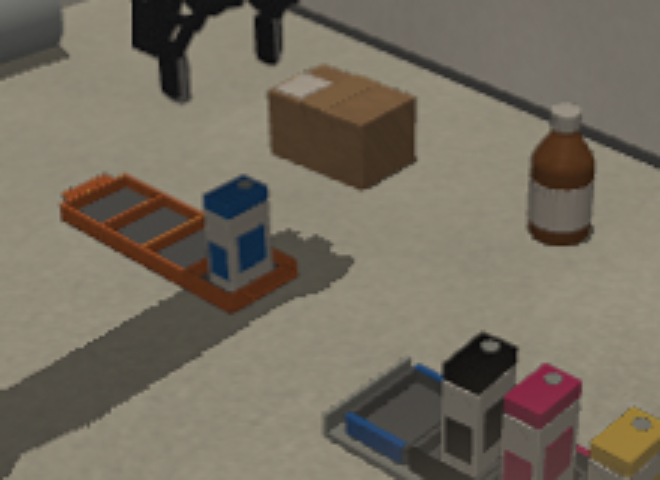

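Blue stands upright in the right-end pocket, with its top at z≈0.0905 (expected 0.090). Next is black. The wrist view gave (509.1,-193.2), which agrees with the earlier estimate.

Emit:
{"method": "carry_out", "body": {"plan": [[-0.12,-0.02,0,0,0,-0.005,1],[-0.27,-0.05,0,0,0,-0.01,1],[-0.42,-0.08,0,0,0,-0.02,1],[-0.57,-0.1,0,0,0,-0.024,1],[-0.72,-0.13,0.02,0,0,-0.024,1],[-0.86,-0.15,0.05,0,0,-0.024,1],[-0.975,-0.168,0.074,0,0,-0.024,1],[-0.975,-0.168,0.074,0,0,-0.024,1]]}}

```text
time_s: 8.3
tool_pos: [0.5122, -0.1964, 0.1548]
ee_rot: [2.036, 2.383, 0.014]
contact_force: [-0.1, 0.7, -1.2]
finger_gap: 1.0
```

Run:
```python
from tops import *
b=C['black']
go((*b[:2],.12,b[2]),(*b[:2],.05,b[2]))
tops('wrist')
```

```text
t 8.3 p [ 0.5122 -0.1964  0.1548] jaw 8.98 tilt [0.0117 0.0015] F [-0.1  0.7 -1.2] gap 1.0 q [-0.11  0.37  0.51  1.95 -0.24  0.87  0.68]
[0.009, -0.011, 0.116, 0.004, 0.0, -0.002]
[0.01, -0.014, 0.349, 0.004, 0.0, -0.002]
wrist [ 280  183   65   43 2713] [ 508.9 -193.7] [46.1 30. ] 9.0 z 0.0951 [ 60. 128.   5.]
wrist [ 276  246   62   43 2398] [ 511.7 -245.3] [46.  30.8] 5.5 z 0.0949 [167. 255. 156.]
wrist [273 319  56  18 757] [ 515.4 -300.7] [45.7  8. ] 4.0 z 0.0932 [ 24. 255.  96.]
```

Emit:
{"method": "carry_out", "body": {"plan": [[0.01,-0.012,0.03,0.004,0,-0.002,1],[0.01,-0.014,0.08,0.004,0,-0.002,1],[0.01,-0.014,0.16,0.004,0,-0.002,1],[0.01,-0.014,0.24,0.004,0,-0.002,1],[0.01,-0.014,0.31,0.004,0,-0.002,1],[0.01,-0.014,0.349,0.004,0,-0.002,1],[0.01,-0.014,0.349,0.004,0,-0.002,1],[0.01,-0.014,0.349,0.004,0,-0.002,0.3]]}}

```text
time_s: 9.35
tool_pos: [0.51, -0.1917, 0.0507]
ee_rot: [2.029, 2.398, 0.001]
contact_force: [-0.0, -0.9, 0.5]
finger_gap: 0.815
```

Emit:
{"method": "carry_out", "body": {"plan": [[0,0,0,0,0,0,0.3],[0,0,0,0,0,0,0.3],[0,0,0,0,0,0,0.3],[0,0,0,0,0,0,0.3],[0,0,0,0,0,0,0.3],[0,0,-0.06,0,0,0,0.3],[0,0,-0.18,0,0,0,0.3],[0,0,-0.3,0,0,0,0.3]]}}

```text
time_s: 10.35
tool_pos: [0.5096, -0.1917, 0.1422]
ee_rot: [-2.029, -2.398, -0.001]
contact_force: [0.4, 1.0, -1.4]
finger_gap: 0.535
```

Run:
```python
from h import *
p=P['black']
go((.52,-.03,.18,7),(*p,.18,4.7))
```

```text
t 10.35 p [ 0.5096 -0.1917  0.1422] jaw 9.51 tilt [0.0002 0.0006] F [ 0.4  1.  -1.4] gap 0.535 q [-0.12  0.38  0.51  1.96 -0.25  0.86  0.69]
[0.526, 0.123, -0.126, 0.0, -0.0, 0.014]
[1.139, 0.258, -0.125, 0.0, -0.0, 0.027]
```

Emit:
{"method": "carry_out", "body": {"plan": [[0.12,0.03,-0.08,0,0,0.005,0.3],[0.27,0.06,-0.12,0,0,0.01,0.3],[0.42,0.1,-0.12,0,0,0.015,0.3],[0.57,0.13,-0.12,0,0,0.02,0.3],[0.72,0.16,-0.12,0,0,0.025,0.3],[0.87,0.2,-0.12,0,0,0.027,0.3],[0.98,0.22,-0.12,0,0,0.027,0.3],[1,0.23,-0.12,0,0,0.027,0.3]]}}

```text
time_s: 11.35
tool_pos: [0.5275, 0.1183, 0.1787]
ee_rot: [-2.123, -2.314, -0.002]
contact_force: [0.1, -0.6, -1.7]
finger_gap: 0.533
```

Run:
```python
from h import *
p=P['black'];p=(p[0],p[1]+.002)
go((*p,.14,4.7),(*p,.06,4.7),(*p,.0455,4.7))
```

```text
t 11.35 p [0.5275 0.1183 0.1787] jaw 4.92 tilt [0.0001 0.0013] F [ 0.1 -0.6 -1.7] gap 0.533 q [-0.66  0.32  0.45  1.93 -0.17  0.92 -0.04]
[0.138, 0.018, 0.129, 0.0, -0.0, 0.001]
[0.138, 0.018, 0.396, 0.0, -0.0, 0.001]
[0.138, 0.018, 0.444, 0.0, -0.0, 0.001]
```

Emit:
{"method": "carry_out", "body": {"plan": [[0.09,0.01,0,0,0,0.001,0.3],[0.138,0.018,0.03,0,0,0.001,0.3],[0.138,0.018,0.12,0,0,0.001,0.3],[0.138,0.018,0.22,0,0,0.001,0.3],[0.138,0.018,0.32,0,0,0.001,0.3],[0.138,0.018,0.4,0,0,0.001,0.3],[0.138,0.018,0.438,0,0,0.001,0.3],[0.138,0.018,0.444,0,0,0.001,0.3]]}}

```text
time_s: 12.35
tool_pos: [0.5295, 0.1592, 0.0454]
ee_rot: [-2.128, -2.31, -0.0]
contact_force: [-2.7, -1.3, 8.7]
finger_gap: 0.532
```

Run:
```python
from h import *
p=P['black'];p=(p[0],p[1]+.002)
go((*p,.044,4.7))
```

```text
t 12.35 p [0.5295 0.1592 0.0454] jaw 4.69 tilt [-0.0004  0.0005] F [-2.7 -1.3  8.7] gap 0.532 q [-0.64  0.53  0.36  2.   -0.29  0.66 -0.02]
[0.003, -0.0, 0.005, -0.0, -0.0, -0.0]
```

Contact force is 8.7 N at z=0.0454, which corresponds to an underside at about 6–7 mm. That is the floor, since the walls are 12 mm higher. Releasing.

Emit:
{"method": "carry_out", "body": {"plan": [[0,0,-0.002,0,0,0,0.4],[0,0,-0.002,0,0,0,0.75],[0,0,-0.002,0,0,0,1],[0,0,-0.002,0,0,0,1],[0,0,-0.002,0,0,0,1],[0,0,-0.1,0,0,0,1],[0,0,-0.25,0,0,0,1],[0,0,-0.42,0,0,0,1]]}}

```text
time_s: 13.35
tool_pos: [0.529, 0.159, 0.1722]
ee_rot: [-2.128, -2.31, 0.002]
contact_force: [0.2, 0.2, -0.2]
finger_gap: 1.003
```

Run:
```python
from tops import *
b=C['magenta']
go((.52,-.1,.17,7),(*b[:2],.15,b[2]))
c=tops('side',.08);cv2.imwrite("pics/s4.png",cv2.resize(c["img"][120:280,180:400,::-1],None,fx=3,fy=3))
```

```text
t 13.35 p [0.529  0.159  0.1722] jaw 4.68 tilt [-0.0018 -0.0004] F [ 0.2  0.2 -0.2] gap 1.003 q [-0.72  0.35  0.44  1.91 -0.18  0.92 -0.11]
[-0.858, -0.1, 0.008, -0.001, 0.0, -0.013]
[-1.341, -0.168, 0.074, -0.001, 0.0, -0.004]
side [233 171  21  14 180] [529.  157.4] [48.8 33.2] 8.6 z 0.0905 [30. 23. 12.]
side [247 178  22  15 200] [533.5 102. ] [47.4 35. ] 5.6 z 0.0904 [105. 196.  76.]
side [347 241  27  24 400] [ 510.3 -245.1] [49.4 30.3] 5.4 z 0.0959 [172.  148.  125.5]
side [376 256  28  25 441] [ 515.2 -312.3] [47.6 32.2] 3.1 z 0.0956 [ 21. 153. 139.]
```

View pics/s4.png

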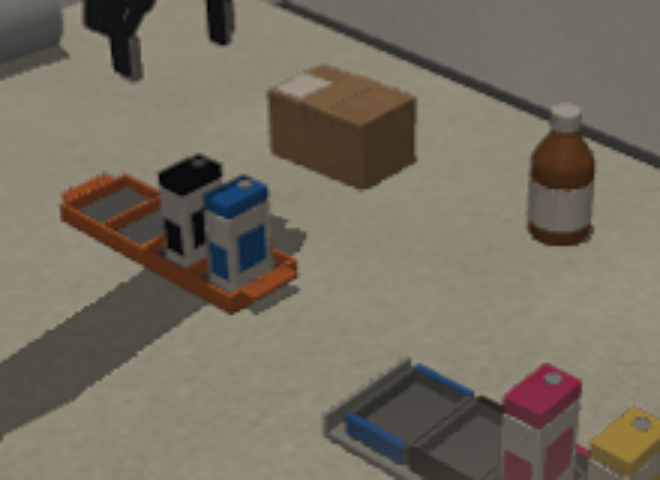

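Black stands in the second pocket from the right with its top at 0.0905. Next is magenta.

Emit:
{"method": "carry_out", "body": {"plan": [[-0.12,-0.02,0,0,0,0,1],[-0.27,-0.04,0,0,0,0,1],[-0.42,-0.06,0,0,0,0,1],[-0.57,-0.08,0,0,0,0,1],[-0.72,-0.1,0,0,0,0,1],[-0.86,-0.12,0,0,0,0,1],[-1,-0.13,0.01,0,0,-0.004,1],[-1,-0.13,0.02,0,0,-0.004,1]]}}

```text
time_s: 14.4
tool_pos: [0.5182, -0.1464, 0.1717]
ee_rot: [2.119, 2.311, 0.015]
contact_force: [0.1, 1.1, -0.0]
finger_gap: 0.998
```

Run:
```python
from tops import *
b=(.5116,-.2453,5.4)
go((*b[:2],.14,b[2]),(*b[:2],.05,b[2]))
```

```text
t 14.4 p [ 0.5182 -0.1464  0.1717] jaw 4.97 tilt [0.0105 0.0033] F [ 0.1  1.1 -0. ] gap 0.998 q [-0.24  0.33  0.55  1.96 -0.23  0.9   0.51]
[-0.327, -0.052, 0.104, 0.003, -0.001, -0.002]
[-0.328, -0.055, 0.404, 0.003, -0.001, -0.002]
```

Emit:
{"method": "carry_out", "body": {"plan": [[-0.12,-0.02,0,0.001,0,-0.002,1],[-0.25,-0.04,0.04,0.003,-0.001,-0.002,1],[-0.328,-0.053,0.1,0.003,-0.001,-0.002,1],[-0.328,-0.055,0.2,0.003,-0.001,-0.002,1],[-0.328,-0.055,0.3,0.003,-0.001,-0.002,1],[-0.328,-0.055,0.38,0.003,-0.001,-0.002,1],[-0.328,-0.055,0.404,0.003,-0.001,-0.002,1],[-0.328,-0.055,0.404,0.003,-0.001,-0.002,1]]}}

```text
time_s: 15.4
tool_pos: [0.5118, -0.2449, 0.05]
ee_rot: [2.114, 2.322, 0.001]
contact_force: [0.4, -0.4, 0.2]
finger_gap: 1.0
```

Emit:
{"method": "carry_out", "body": {"plan": [[0,0,0,0,0,0,0.3],[0,0,0,0,0,0,0.3],[0,0,0,0,0,0,0.3],[0,0,0,0,0,0,0.3],[0,0,0,0,0,0,0.3],[0,0,0,0,0,0,0.3],[0,0,-0.06,0,0,0,0.3],[0,0,-0.18,0,0,0,0.3]]}}

```text
time_s: 16.4
tool_pos: [0.5104, -0.2443, 0.1039]
ee_rot: [-2.114, -2.321, 0.002]
contact_force: [0.8, 0.1, -1.3]
finger_gap: 0.536
```

Run:
```python
from tops import *
p=P['magenta']
go((.51,.05,.18,5),(*p,.18,4.7))
tops('side',.06,.2)
```

```text
t 16.4 p [ 0.5104 -0.2443  0.1039] jaw 5.36 tilt [-0.0024  0.0006] F [ 0.8  0.1 -1.3] gap 0.536 q [-0.02  0.48  0.52  1.94 -0.32  0.81  0.77]
[0.977, 0.09, -0.253, -0.001, -0.0, 0.002]
[1.516, 0.189, -0.253, -0.001, -0.0, 0.004]
side [233 171  37  29 648] [531.7 128.1] [48.3 89.9] 3.7 z 0.0832 [25. 35. 90.]
side [ 334  191   55   80 1896] [ 510.4 -247.1] [133.1  34.2] 1.9 z 0.15 [32.5 30.  46. ]
side [376 256  28  33 658] [ 515.7 -312.6] [49.7 31.2] 4.2 z 0.0899 [ 21. 135. 108.]
```

Emit:
{"method": "carry_out", "body": {"plan": [[0.06,0,-0.14,0,0,0,0.3],[0.2,0.02,-0.24,0,0,0,0.3],[0.35,0.04,-0.253,0,0,0.002,0.3],[0.5,0.06,-0.253,0,0,0.002,0.3],[0.65,0.08,-0.253,0,0,0.002,0.3],[0.8,0.1,-0.253,0,0,0.002,0.3],[0.92,0.12,-0.253,0,0,0.004,0.3],[1,0.13,-0.253,0,0,0.004,0.3]]}}

```text
time_s: 17.45
tool_pos: [0.5238, 0.0583, 0.185]
ee_rot: [2.124, 2.306, 0.006]
contact_force: [0.0, -0.2, -1.9]
finger_gap: 0.53
```

Run:
```python
from h import *
p=P['magenta'];p=(p[0],p[1]+.001)
go((*p,.14,4.7),(*p,.06,4.7),(*p,.045,4.7))
```

```text
t 17.45 p [0.5238 0.0583 0.185 ] jaw 4.72 tilt [ 0.0074 -0.0019] F [ 0.  -0.2 -1.9] gap 0.53 q [-0.6   0.29  0.5   1.96 -0.17  0.92  0.06]
[0.52, 0.045, 0.149, 0.002, 0.001, 0.0]
[0.521, 0.043, 0.416, 0.002, 0.001, 0.0]
[0.521, 0.043, 0.466, 0.002, 0.001, 0.0]
```

Emit:
{"method": "carry_out", "body": {"plan": [[0.14,0.01,0,0.001,0,0,0.3],[0.3,0.025,0,0.002,0.001,0,0.3],[0.44,0.04,0,0.002,0.001,0,0.3],[0.52,0.044,0.02,0.002,0.001,0,0.3],[0.521,0.043,0.1,0.002,0.001,0,0.3],[0.521,0.043,0.22,0.002,0.001,0,0.3],[0.521,0.043,0.34,0.002,0.001,0,0.3],[0.521,0.043,0.41,0.002,0.001,0,0.3]]}}

```text
time_s: 18.45
tool_pos: [0.5237, 0.2131, 0.0598]
ee_rot: [-2.13, -2.309, 0.004]
contact_force: [0.1, -1.0, -1.2]
finger_gap: 0.538
```

Run:
```python
from h import *
p=P['magenta'];p=(p[0],p[1]+.001)
go((*p,.0445,4.7))
```

```text
t 18.45 p [0.5237 0.2131 0.0598] jaw 4.63 tilt [-0.0017 -0.0017] F [ 0.1 -1.  -1.2] gap 0.538 q [-0.75  0.52  0.37  1.96 -0.28  0.71 -0.12]
[0.006, 0.004, 0.051, -0.001, 0.0, -0.0]
```

Emit:
{"method": "carry_out", "body": {"plan": [[0.006,0.004,0.03,0,0,0,0.3],[0.006,0.004,0.048,0,0,0,0.3],[0.006,0.004,0.051,0,0,0,0.3],[0.006,0.004,0.051,0,0,0,0.5],[0.006,0.004,0.051,0,0,0,0.75],[0.006,0.004,0.051,0,0,0,1],[0.006,0.004,0.051,0,0,0,1],[0.006,0.004,0.051,0,0,0,1]]}}

```text
time_s: 19.45
tool_pos: [0.5247, 0.215, 0.0446]
ee_rot: [-2.13, -2.309, 0.003]
contact_force: [-0.1, -0.5, 0.2]
finger_gap: 0.999
```

Emit:
{"method": "carry_out", "body": {"plan": [[0,0,-0.08,0,0,0,1],[0,0,-0.25,0,0,0,1],[0,0,-0.4,0,0,0,1],[-0.1,-0.02,-0.45,0,0,0,1],[-0.25,-0.04,-0.45,0,0,0,1],[-0.4,-0.05,-0.45,0,0,0,1],[-0.55,-0.06,-0.45,0,0,0,1],[-0.7,-0.07,-0.45,0,0,0,1]]}}

```text
time_s: 20.45
tool_pos: [0.5208, 0.0028, 0.1801]
ee_rot: [2.13, 2.31, -0.003]
contact_force: [-0.2, 0.2, 0.4]
finger_gap: 0.999
```

Run:
```python
from tops import *
b=(.5156,-.3126,4.3)
go((*b[:2],.17,b[2]))
c=tops('side',.08);cv2.imwrite("pics/s5.png",cv2.resize(c["img"][120:280,180:400,::-1],None,fx=3,fy=3))
```

```text
t 20.45 p [0.5208 0.0028 0.1801] jaw 4.64 tilt [-0.0011 -0.0013] F [-0.2  0.2  0.4] gap 0.999 q [-0.52  0.29  0.52  1.98 -0.18  0.92  0.18]
[-1.046, -0.102, 0.035, -0.0, 0.0, 0.002]
side [218 164  21  13 180] [524.4 212.9] [46.4 33.6] 3.4 z 0.0909 [169.  202.  119.5]
side [233 171  21  14 180] [529.5 156.8] [47.5 31.9] 7.7 z 0.0907 [60. 23. 13.]
side [247 178  22  15 205] [532.9 101.3] [48.6 32.4] 3.4 z 0.0905 [105. 196. 101.]
side [376 256  28  25 440] [ 515.1 -312.2] [47.8 32.4] 3.6 z 0.0956 [ 21. 152. 142.]
```

View pics/s5.png

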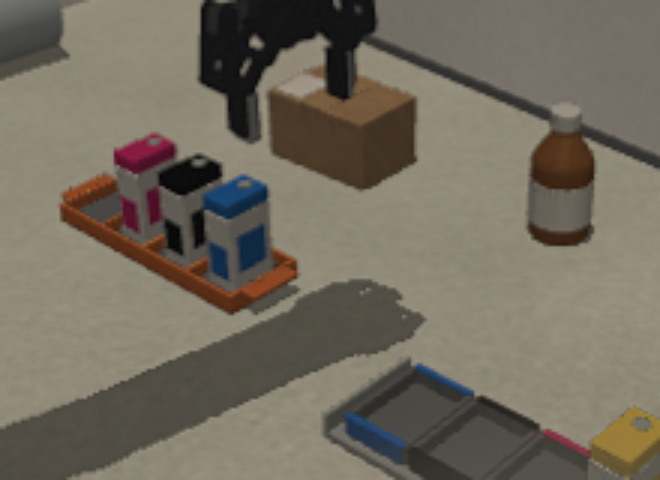

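Magenta is upright in the third pocket. Yellow is the last one.

Emit:
{"method": "carry_out", "body": {"plan": [[-0.12,-0.01,0,0,0,0,1],[-0.27,-0.03,0,0,0,0,1],[-0.42,-0.04,0.01,0,0,0,1],[-0.57,-0.06,0.02,0,0,0,1],[-0.72,-0.07,0.03,0,0,0,1],[-0.86,-0.09,0.035,0,0,0.002,1],[-0.98,-0.1,0.035,0,0,0.002,1],[-1,-0.102,0.035,0,0,0.002,1]]}}

```text
time_s: 21.5
tool_pos: [0.5104, -0.3093, 0.1718]
ee_rot: [2.15, 2.285, -0.009]
contact_force: [-0.3, 0.3, -0.3]
finger_gap: 1.002
```

Run:
```python
from tops import *
b=(.5156,-.3126,4.3)
go((*b[:2],.13,b[2]),(*b[:2],.05,b[2]))
tops('wrist')
```

```text
t 21.5 p [ 0.5104 -0.3093  0.1718] jaw 3.48 tilt [-0.0009 -0.0071] F [-0.3  0.3 -0.3] gap 1.002 q [ 0.03  0.44  0.59  1.82 -0.29  0.96  0.8 ]
[-0.011, 0.017, 0.139, -0.0, 0.002, -0.005]
[-0.009, 0.017, 0.406, -0.0, 0.002, -0.005]
wrist [ 295  185   60   41 2292] [ 516.3 -312.3] [45.8 30.2] 4.9 z 0.095 [ 24. 255. 101.]
```

Emit:
{"method": "carry_out", "body": {"plan": [[-0.01,0.018,0.05,0,0.002,-0.006,1],[-0.01,0.018,0.12,0,0.002,-0.006,1],[-0.01,0.018,0.2,0,0.002,-0.006,1],[-0.01,0.018,0.29,0,0.002,-0.006,1],[-0.01,0.018,0.37,0,0.002,-0.006,1],[-0.01,0.018,0.406,0,0.002,-0.006,1],[-0.01,0.018,0.406,0,0.002,-0.006,1],[-0.01,0.018,0.406,0,0.002,-0.006,1]]}}

```text
time_s: 22.55
tool_pos: [0.517, -0.3118, 0.0506]
ee_rot: [2.129, 2.31, -0.001]
contact_force: [-0.6, -0.3, 0.2]
finger_gap: 0.996
```

Emit:
{"method": "carry_out", "body": {"plan": [[0,0,0,0,0,0,0.3],[0,0,0,0,0,0,0.3],[0,0,0,0,0,0,0.3],[0,0,0,0,0,0,0.3],[0,0,0,0,0,0,0.3],[0,0,0,0,0,0,0.3],[0,0,-0.06,0,0,0,0.3],[0,0,-0.18,0,0,0,0.3]]}}

```text
time_s: 23.55
tool_pos: [0.5158, -0.3109, 0.1041]
ee_rot: [-2.127, -2.308, 0.003]
contact_force: [1.5, 0.3, -1.6]
finger_gap: 0.534
```

Run:
```python
from h import *
go((.52,-.03,.19,5))
```

```text
t 23.55 p [ 0.5158 -0.3109  0.1041] jaw 4.68 tilt [-0.0037  0.0008] F [ 1.5  0.3 -1.6] gap 0.534 q [ 0.08  0.54  0.54  1.85 -0.35  0.85  0.88]
[0.932, 0.089, -0.285, -0.001, -0.0, -0.002]
```

Emit:
{"method": "carry_out", "body": {"plan": [[0.06,0,-0.14,0,0,0,0.3],[0.2,0.02,-0.25,0,0,0,0.3],[0.35,0.03,-0.285,0,0,0,0.3],[0.5,0.05,-0.285,0,0,0,0.3],[0.65,0.06,-0.285,0,0,0,0.3],[0.8,0.08,-0.285,0,0,0,0.3],[0.92,0.09,-0.285,0,0,0,0.3],[1,0.1,-0.285,0,0,0,0.3]]}}

```text
time_s: 24.55
tool_pos: [0.5211, -0.0074, 0.1903]
ee_rot: [-2.124, -2.31, 0.002]
contact_force: [0.5, 0.0, -1.2]
finger_gap: 0.534
```

Run:
```python
from h import *
p=P['yellow'];p=(p[0],p[1]+.001)
go((*p,.19,4.7))
```

```text
t 24.55 p [ 0.5211 -0.0074  0.1903] jaw 4.8 tilt [-0.0037  0.0014] F [ 0.5  0.  -1.2] gap 0.534 q [-0.51  0.28  0.55  1.97 -0.18  0.94  0.21]
[0.924, 0.074, 0.002, -0.001, -0.001, 0.001]
```

Emit:
{"method": "carry_out", "body": {"plan": [[0.12,0.01,0,0,0,0,0.3],[0.27,0.02,0,0,0,0,0.3],[0.42,0.03,0,0,0,0,0.3],[0.57,0.05,0,0,0,0,0.3],[0.72,0.06,0,0,0,0,0.3],[0.86,0.07,0,0,0,0,0.3],[0.924,0.074,0,0,0,0,0.3],[0.924,0.074,0.03,0,0,0,0.3]]}}

```text
time_s: 25.55
tool_pos: [0.5202, 0.2713, 0.182]
ee_rot: [-2.122, -2.312, 0.001]
contact_force: [0.2, -1.0, -2.5]
finger_gap: 0.535
```

Run:
```python
from h import *
p=P['yellow'];p=(p[0],p[1]+.001)
go((*p,.06,4.7),(*p,.045,4.7))
```

```text
t 25.55 p [0.5202 0.2713 0.182 ] jaw 4.91 tilt [-0.0025  0.0017] F [ 0.2 -1.  -2.5] gap 0.535 q [-0.88  0.39  0.44  1.82 -0.2   0.97 -0.28]
[-0.003, 0.001, 0.407, -0.001, -0.001, 0.001]
[-0.003, 0.001, 0.457, -0.001, -0.001, 0.001]
```

Emit:
{"method": "carry_out", "body": {"plan": [[-0.003,0,0.08,-0.001,0,0,0.3],[-0.003,0,0.18,-0.001,0,0,0.3],[-0.003,0,0.28,-0.001,0,0,0.3],[-0.003,0,0.37,-0.001,0,0,0.3],[-0.003,0,0.42,-0.001,0,0,0.3],[-0.003,0,0.445,-0.001,0,0,0.3],[-0.003,0,0.457,-0.001,0,0,0.3],[-0.003,0,0.457,-0.001,0,0,0.3]]}}

```text
time_s: 26.55
tool_pos: [0.5206, 0.2707, 0.0457]
ee_rot: [-2.124, -2.314, -0.005]
contact_force: [0.4, -0.3, -1.6]
finger_gap: 0.533
```

Emit:
{"method": "carry_out", "body": {"plan": [[0,0,0.001,0,0,0,0.4],[0,0,0.001,0,0,0,0.75],[0,0,0.001,0,0,0,1],[0,0,0.001,0,0,0,1],[0,0,0.001,0,0,0,1],[0,0,-0.1,0,0,0,1],[0,0,-0.25,0,0,0,1],[0,0,-0.42,0,0,0,1]]}}

```text
time_s: 27.55
tool_pos: [0.5198, 0.2701, 0.1724]
ee_rot: [-2.124, -2.314, -0.003]
contact_force: [0.3, 1.1, 0.0]
finger_gap: 1.001
```

Emit:
{"method": "carry_out", "body": {"plan": [[0,0,-0.1,0,0,0,1],[0,0,-0.2,0,0,0,1],[0,0,-0.3,0,0,0,1],[0.1,0,-0.35,0,0,0,1],[0.2,0,-0.35,0,0,0,1],[0.3,0,-0.35,0,0,0,1],[0.4,0,-0.35,0,0,0,1],[0.4,0,-0.35,0,0,0,1]]}}

```text
time_s: 28.55
tool_pos: [0.508, 0.3924, 0.2768]
ee_rot: [-2.118, -2.318, -0.002]
contact_force: [-0.2, -1.0, -0.6]
finger_gap: 1.001
```

Run:
```python
from tops import *
go()
tops('side',.08)
c=tops('top',.08);cv2.imwrite("pics/t9.png",c["img"][:,:,::-1])
c=camera('side');cv2.imwrite("pics/s9.png",c["img"][:,:,::-1])
```

```text
t 28.55 p [0.508  0.3924 0.2768] jaw 5.17 tilt [-0.0004  0.0018] F [-0.2 -1.  -0.6] gap 1.001 q [-1.03  0.4   0.43  1.58 -0.17  1.2  -0.48]
side [205 158  21  13 171] [521.  269.8] [47.7 34.6] 2.6 z 0.0909 [ 22. 180. 123.]
side [218 164  21  13 179] [525.1 213.7] [48.  32.8] 3.3 z 0.0908 [169. 202. 111.]
side [233 171  21  14 179] [530.4 157. ] [47.4 30.8] 6.0 z 0.0905 [60. 23. 12.]
side [247 178  22  15 201] [532.6 101.8] [48.8 33.5] 7.1 z 0.0905 [105. 196.  97.]
top [258 232  16  24 325] [535.6 100.2] [46.  30.7] 5.6 z 0.0897 [103. 169. 136.]
top [231 235  16  23 332] [531.1 156.3] [46.  30.3] 4.7 z 0.0895 [20.5 41.  44. ]
top [204 237  16  24 338] [525.6 212.3] [46.  30.5] 5.0 z 0.0892 [167. 189. 140.]
top [177 239  17  24 344] [521.4 268.8] [46.7 31.2] 3.5 z 0.089 [ 29. 255. 139.]
```

View pics/t9.png

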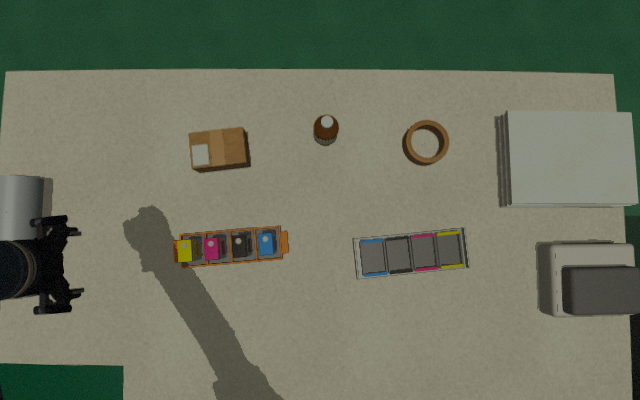

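View pics/s9.png

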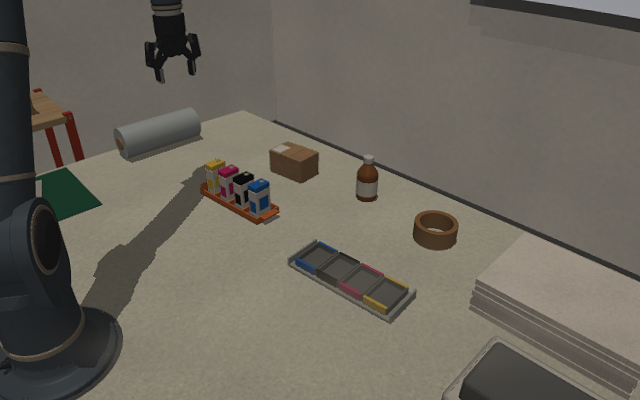

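The top view shows yellow (184,250), magenta (212,248), black (239,245) and blue (266,243) from left to right in the carrier. All four tops read about 0.09 m. The tape roll, parcel and bottle have not moved, and the gripper is clear. Handing in.

```bash
python3 -c "
from station import *
print(hand_in())"
```

```text
the job is handed in; nothing more can be done
None
```

All four cartridges are now in the carrier in reverse order, and I handed the job in at about 29 s of the 104 s allowed. The rack held blue, black, magenta, yellow from the left. The carrier now holds blue at the right end, then black, magenta and yellow at the left end.

- **Upright on the floor:** in both the top and side cameras, all four tops measure 0.089–0.091 m. The expected height is 0.090 m (84 mm plus the 6 mm floor).
- **Centred and square:** each cartridge is within about 2–3 mm of its pocket centre and within about 3° of the carrier's direction. The two cameras disagree with each other by 1–3 mm and up to about 3°.
- **Let go and undisturbed:** the gripper was open and well clear at hand-in. The tape roll, parcel and bottle look unmoved in the images.
- **Forces:** the largest reading I saw was about 9 N, when black touched the pocket floor. I read the force only after each one-second move, so brief peaks in between were not recorded.

No check failed, and the hand-in gave no verdict.

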